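Tube offcut through the sprung flap of the scrap box

TASK

Three offcuts of steel tube stand on end on the smithy bench. Post the tall square one through the sprung flap in the top of the scrap box: push the flap open with it while you still have hold of it, then let it go so that it drops right inside and the flap snaps shut behind it. Leave the round offcut standing where it is.

Things in the scene. Friction and masses are not known exactly. Their poses are not given: they have to be found in the camera images.
- square_stub: The tall square tube offcut, dark steel, 30 x 30 mm across and 110 mm tall, about 0.4 kg, standing on end on the bench. Origin: centre of its underside; z runs up its length, x and y are square to its faces. (A similar square offcut only 50 mm tall is not the one.)
- round_stub: The round tube offcut, dark steel, 34 mm in diameter and 110 mm tall, standing on end; to be left alone. Origin: centre of its underside, z up.
- mouth (a point): Centre of the scrap box's mouth, level with the box's flat top, 185 mm above the bench; axes those of the box, z up. The mouth is a hole 64 mm along x by 100 mm along y in the 4 mm top plate, closed from beneath by a bright steel flap. The box is grey sheet steel, hollow, fixed to the bench, 200 mm along x by 220 mm along y.
- flap (a joint): Flap angle, rad: 0 shut (level, 5 mm under the box top) to 1.45 swung down. 66 mm long, hinged along the mouth's +x edge. A spring drives it shut (0.10 N m shut, 0.13 open; about 3 N at its middle opens it). With the square offcut pushed in upright at the middle of the mouth, foot 60 mm below the box top, it is over 1 rad open; let go there or deeper, the offcut falls in by its own weight.

How it is judged (in metres and radians):
On the way:
1. the tall square offcut, still in contact with the fingers, has pushed the flap well open (over 0.6 rad) with its lower end below the top of the box (value of joint flap above 0.6 rad and contact force between the fingers and square_stub above 0.5 N and z of square_stub in the frame of mouth below -0.02 m), for 0.1 s.
At the end, for the whole second after the job is handed in: The tall square offcut lies at rest inside the scrap box (its origin more than 50 mm below the top of the box and within the box's walls), the flap is shut to within 0.1 rad, and the round offcut still stands (within 0.2 rad of upright) less than 30 mm from where it began (z of square_stub in the frame of mouth below -0.05 m and x of square_stub in the frame of mouth between -0.1 and 0.1 m and y of square_stub in the frame of mouth between -0.11 and 0.11 m and linear speed of square_stub below 0.05 m/s and value of joint flap below 0.1 rad and angle between round_stub's own z axis and vertical below 0.2 rad and distance of round_stub from where it was at the start of the episode below 0.03 m); the robot touches nothing.
It fails at once if the round offcut is knocked over or moved 30 mm or more (angle between round_stub's own z axis and vertical above 0.5 rad or distance of round_stub from where it was at the start of the episode above 0.03 m).
It also fails if it takes over 40 s, if anything falls off the work surface, if the arm or the gripper's body presses on something with over 40 N, if the wrist force passes 120 N, or if a joint passes its speed limit or range.

ROBOT

A 6-joint arm with a two-finger parallel gripper is mounted at the origin on the work surface. World frame = base frame: x ahead of the robot, y to its left, z up, the work surface at z = 0. Lengths are in mm, angles in rad, forces in N, time in s.
With the tool pointing down it reaches from about 425 to 950 mm from the base axis. Payload 3.5 kg.
Tool frame: the origin (TCP) lies midway between the tips of the shut fingers; the grasp point (between the pads) lies 19 mm behind it; z points along the fingers, y is the direction in which the jaws open and shut (so a half turn about z gives the same grasp; the last joint's range is limited). The gripper opens to 85 mm and grips with 20 to 120 N. Pads are 22 mm wide; open, the fingers measure 114 mm over their backs; the gripper's body (76 mm by 85 mm) begins 54 mm behind the grasp point. The pads swing forward as they close: fully open they stand 13 mm farther back than shut.
Start: joints at [1.001, 0.286, 1.577, -0, 1.279, -0.15], TCP at [275.078, 616.391, 231.325] pointing down, gripper open.
Joint ranges: [-2.77, 2.77], [-0.9, 2.22], [0.21, 2.48], [-1.53, 4.67], [0.24, 2.81], [-2.84, 2.84]. Speed limits (rad/s): [2.79, 2.79, 3.14, 3.14, 3.14, 3.14].

INTERFACE

Orientations are given as a rotation vector (axis times angle).
In Python, from rig import readout, eyes, ticket gives the robot as it stands.
- The arm moves only by the tool servo_tool, never from a script. Its argument "moves" is a list that holds one entry, the list of rows, each a list of 5 numbers: the shift along the tool's x, y, z in cm, then the turn about the tool's z in degrees, then the gripper's target within -1 to 1 (fully open at 1, half-way at 0, shut at -1). In form: [[[tx, ty, tz, twist, claw], ...]]. A call has 1 to 5 rows; each row shifts and turns the pose as measured when the row begins, along the tool's axes as they then stand; what a row does not reach is not made up. A row lasts 1/8 s, in which the tool goes at most 62.5 mm and 10.7 degrees, less where a joint would pass 70% of its speed; a pose out of reach is approached as far as the arm can. A call is refused whole if a number of a shift passes 6.25 or a number of a turn 10.7, either way. A call with a gripper value outside its range is refused whole. The fingers move at their own pace and stop on an object; "newtons" is the grip in N (left out, the last holds). Time passes only in rows, so rows that do not move let the fingers close. It gives the time, the measured TCP pose, the force and the opening at its end, in the units of the state.
- readout.observe(): the state, without advancing time (a new reading comes with each control period).
- eyes.grab_frame(name): name is "side" or "top"; returns a dict with "pixels" (384x512x3 uint8, blue, green, red), "mtx" (3x3 intrinsics, pixels), "eye" and "orientation" of the camera in the world. Camera axes: x right, y down, z forward; pixel columns grow to the right and rows downward; lengths in mm; the calibration is good to about 2 mm. A picture is of the moment at which its call begins. There is no depth.
- ticket.close_job(): hands the job in, once; it reports no verdict.
The state is a dict: "clock": time; "joint_positions": joint angles; "qvel": joint speeds; "joint_torque": joint torques, N m; "ee_pos": TCP position; "ee_rot": TCP orientation; "contact_force": force on the tool from outside, world axes, zero at the start; "moment": the same for the moment, N m; "finger_gap": opening from 0.0 (shut) to 1.0 (fully open).
Only numpy, scipy, OpenCV 4.12 (cv2) and the standard library are available. Lean on these libraries where they do the work, as an engineer would, in place of code of your own. Each camera call takes 0.05 s, during which the arm holds its last target.

## Working session

There is one attempt and no reset: what is moved stays moved. The work goes in short steps, Python scripts to look and compute and a tool call to move; the robot and the scene stay as the last step left them, time stands still between calls to the robot, and variables do not carry over. Pictures are saved under pics/ and viewed, and the job is handed in when it is done.

Besides the shell and the picture viewer there is one more tool, called after "Request:" as name([rows], argument=value, ...), one row to a line, values as JSON. servo_tool: Moves the arm, as the interface text tells. Its arguments: {"type":"object","properties":{"moves":{"type":"array"},"newtons":{"type":"number"}},"required":["moves"]}

```bash
ls; mkdir -p pics
python3 - <<'E'
from rig import readout, eyes
import cv2,pickle
s=readout.observe();print(s)
for n in("side","top"):
    f=eyes.grab_frame(n);cv2.imwrite(f"pics/{n}0.png",f["pixels"]);pickle.dump(f,open(f"{n}0.pkl","wb"));print(f["mtx"],f["eye"],f["orientation"])
E
```

```text
pics
{'clock': 0.0, 'joint_positions': array([ 1.00101627e+00,  2.87170251e-01,  1.57816811e+00,  1.11143021e-05,
        1.27864211e+00, -1.50022643e-01]), 'qvel': array([ 0.0012059 ,  0.0011855 , -0.0024528 ,  0.00037771, -0.00146498,
        0.00154109]), 'joint_torque': array([-5.13426003e-04, -4.05972290e+01, -2.92627001e+01, -1.51350309e-04,
        5.64822141e-03,  5.15706411e-07]), 'ee_pos': array([274.71148323, 615.84400051, 229.94895629]), 'ee_rot': array([-0.65435066, -3.07181895,  0.00350365]), 'contact_force': array([ 0.3130984 , -0.04817251,  0.46299966]), 'moment': array([-0.0193151 , -0.01003809,  0.00994585]), 'finger_gap': 1.0017084182259246}
[[475.41791344   0.         271.13877575]
 [  0.         475.41791344 188.08211211]
 [  0.           0.           1.        ]] [ 288.36106276 -726.33249639  716.84856051] [-2.22986108  0.3232408  -0.18096291]
[[461.15164141   0.         250.97987584]
 [  0.         461.15164141 187.22768203]
 [  0.           0.           1.        ]] [ 389.20768622  -10.66390772 1292.89896107] [-2.20888169  2.15425553 -0.1407653 ]
```

View pics/side0.png

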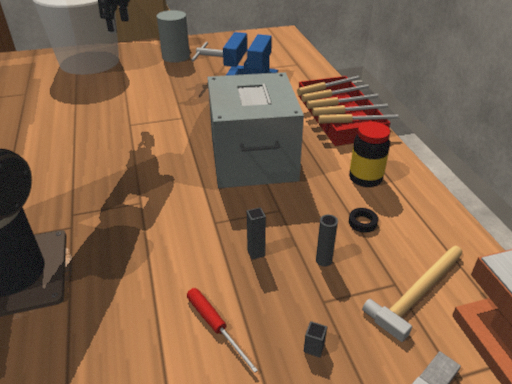

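View pics/top0.png

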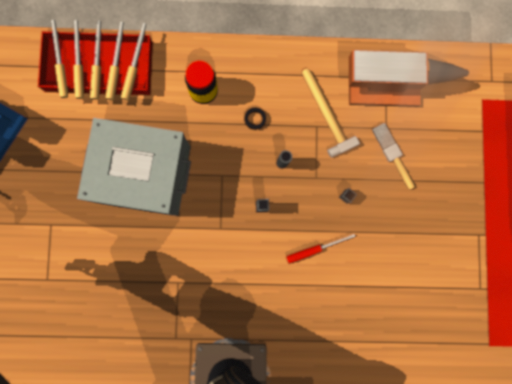

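Side view: the tall square is near (257,232), the round one near (327,240), the short one near (316,340) and the box mouth near (254,95). Top view: the tall square is near (262,205), the round one near (284,159) and the mouth near (131,164). I'll enlarge these areas.

Run:
```python
import cv2
t=cv2.imread("pics/top0.png");s=cv2.imread("pics/side0.png")
cv2.imwrite("pics/tc1.png",cv2.resize(t[140:220,240:320],None,fx=7,fy=7,interpolation=cv2.INTER_CUBIC))
cv2.imwrite("pics/tc2.png",cv2.resize(t[110:220,70:200],None,fx=5,fy=5,interpolation=cv2.INTER_CUBIC))
cv2.imwrite("pics/sc1.png",cv2.resize(s[200:270,240:345],None,fx=7,fy=7,interpolation=cv2.INTER_CUBIC))
cv2.imwrite("pics/sc2.png",cv2.resize(s[65:125,200:310],None,fx=7,fy=7,interpolation=cv2.INTER_CUBIC))
```

```text
(no output)
```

View pics/tc1.png

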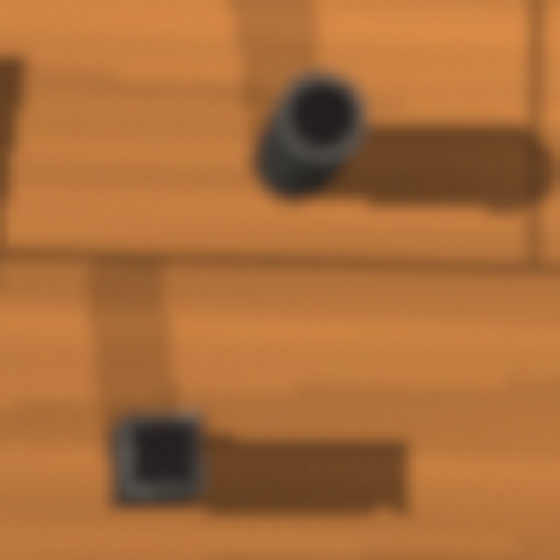

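View pics/tc2.png

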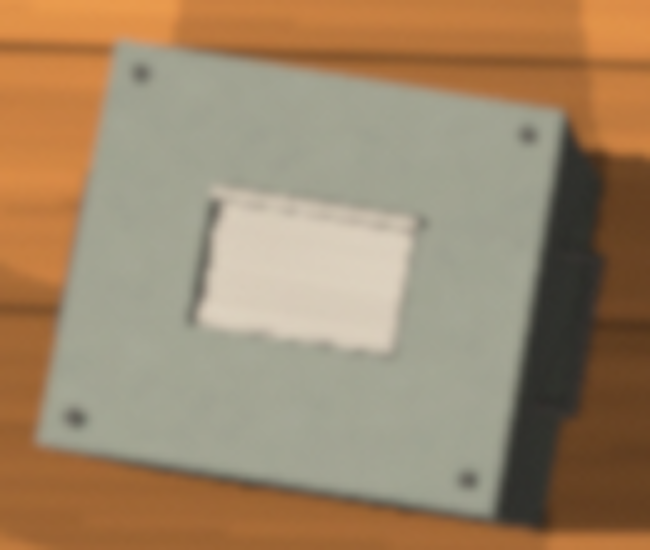

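View pics/sc1.png

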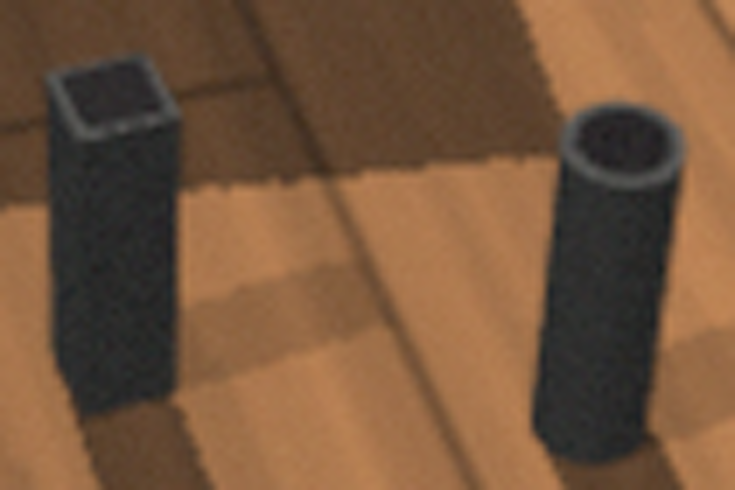

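View pics/sc2.png

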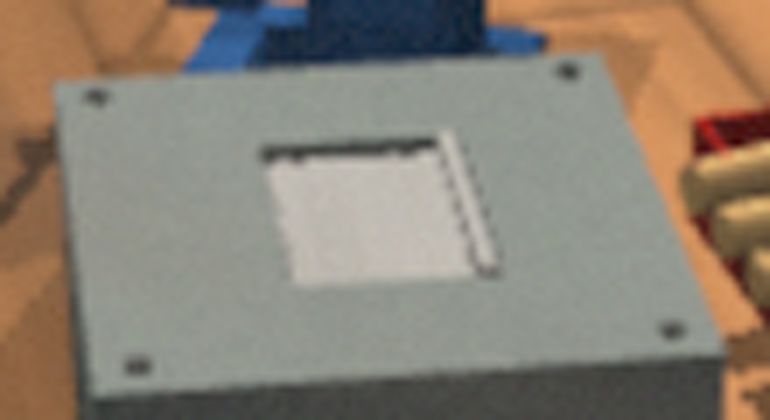

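```bash
cat > h.py <<'E'
import numpy as np,pickle
from scipy.spatial.transform import Rotation as R
def ray(f,uv,z):
    d=np.linalg.inv(f["mtx"])@np.array([uv[0],uv[1],1.0]);d=R.from_rotvec(f["orientation"]).as_matrix()@d
    e=np.array(f["eye"]);return (e+d*(z-e[2])/d[2])[:2]
E
python3 - <<'E'
from h import *
T=pickle.load(open("top0.pkl","rb"));S=pickle.load(open("side0.pkl","rb"))
np.set_printoptions(precision=1,suppress=True)
def go(n,f,pts,sc,off,z):
    P=np.array([ray(f,((p[0]+.5)/sc-.5+off[0],(p[1]+.5)/sc-.5+off[1]),z) for p in pts]);print(n,P.mean(0),P.tolist() and P.round(1).tolist())
    if len(P)==4:
        for i in range(4):
            d=P[(i+1)%4]-P[i];print("   len %.1f ang %.1f"%(np.hypot(*d),np.degrees(np.arctan2(d[1],d[0]))))
go("sq top",T,[(115,412),(202,412),(202,500),(115,503)],7,(240,140),110)
go("sq side",S,[(48,75),(148,58),(180,112),(88,138)],7,(240,200),110)
go("round top",T,[(322,118)],7,(240,140),110)
go("round side",S,[(624,145)],7,(240,200),110)
go("box top",T,[(118,42),(565,110),(497,517),(37,442)],5,(70,110),185)
go("box side",S,[(55,88),(605,55),(725,352),(92,395)],7,(200,65),185)
go("mouth top",T,[(215,185),(425,215),(395,355),(190,325)],5,(70,110),185)
go("mouth side",S,[(262,150),(445,130),(498,272),(295,285)],7,(200,65),185)
from rig import readout
s=readout.observe();print(R.from_rotvec(s["ee_rot"]).as_matrix())
E
```

```text
sq top [465.9 -71.2] [[482.0, -54.8], [482.8, -86.9], [450.4, -87.5], [448.5, -55.6]]
   len 32.0 ang -88.5
   len 32.4 ang -178.9
   len 32.0 ang 93.4
   len 33.5 ang 1.3
sq side [470.6 -72.1] [[454.9, -58.9], [483.3, -59.5], [485.5, -83.3], [458.7, -86.6]]
   len 28.4 ang -1.3
   len 23.9 ang -84.7
   len 27.0 ang -173.1
   len 27.9 ang 97.9
round top [ 593.5 -129.4] [[593.5, -129.4]]
round side [ 596.9 -128.7] [[596.9, -128.7]]
box top [549.6 252.2] [[661.8, 348.0], [634.6, 130.5], [435.8, 155.2], [466.1, 375.0]]
   len 219.2 ang -97.1
   len 200.4 ang 172.9
   len 221.9 ang 82.2
   len 197.5 ang -7.8
box side [552.6 253.6] [[468.1, 372.5], [667.6, 348.2], [636.3, 133.5], [438.2, 160.0]]
   len 201.0 ang -7.0
   len 216.9 ang -98.3
   len 199.9 ang 172.4
   len 214.7 ang 82.0
mouth top [552.6 251.6] [[592.7, 297.5], [580.9, 196.0], [512.4, 207.3], [524.2, 305.8]]
   len 102.2 ang -96.6
   len 69.5 ang 170.6
   len 99.2 ang 83.1
   len 69.0 ang -6.9
mouth side [554.9 256.1] [[528.1, 306.6], [593.9, 305.0], [582.0, 202.0], [515.6, 210.8]]
   len 65.8 ang -1.4
   len 103.7 ang -96.6
   len 67.0 ang 172.4
   len 96.6 ang 82.6
[[-0.9  0.4 -0. ]
 [ 0.4  0.9 -0. ]
 [ 0.  -0.  -1. ]]
```

Request:
servo_tool([
  [[0,0,-1.5,10.6,1],[0,0,-1.5,10.6,1],[0,0,-1,10.6,1],[0,0,0,10.6,1],[0,0,0,10.6,1]],
], newtons=80)

```text
clock: 0.72
ee_pos: [273.8, 614.4, 266.7]
ee_rot: [1.976, 2.441, -0.016]
contact_force: [0.4, -0.1, -0.3]
finger_gap: 0.995
```

```bash
cat > to.py <<'E'
import sys
from h import *
from rig import readout
s=readout.observe();M=R.from_rotvec(s["ee_rot"]).as_matrix()
x,y,z,j=map(float,sys.argv[1:5])
d=np.array([x,y,z])-s["ee_pos"]
ja=np.degrees(np.arctan2(M[1,1],M[0,1]))
print("t",s["clock"],"pos",s["ee_pos"].round(1),"F",np.round(s["contact_force"],1),"gap",round(s["finger_gap"],3),"jaw",ja.round(1),"tilt",M[:,2].round(3))
print("shift cm (tool)",(M.T@d/10).round(2),"twist",round(-((j-ja+90)%180-90),1),"joints",s["joint_positions"].round(2))
E
python3 to.py 468 -71.5 260 2
```

```text
t 0.725 pos [273.8 614.4 266.7] F [ 0.4 -0.1 -0.3] gap 0.995 jaw 12.0 tilt [-0.005 -0.008 -1.   ]
shift cm (tool) [-71.12   4.71   1.14] twist 10.0 joints [ 1.    0.26  1.54 -0.    1.35  0.79]
```

Request:
servo_tool([
  [[-5.6,3.5,0,10,1],[-5.6,2.5,0,0,1],[-5.6,2.5,0,0,1],[-5.6,2.5,0,0,1],[-5.6,2.5,0,0,1]],
])

```text
clock: 1.35
ee_pos: [424.4, 345.1, 264.6]
ee_rot: [2.179, 2.26, -0.022]
contact_force: [0.2, 0.4, -0.3]
finger_gap: 1.0
```

```bash
python3 to.py 468 -71.5 260 2
```

```text
t 1.35 pos [424.4 345.1 264.6] F [ 0.2  0.4 -0.3] gap 1.0 jaw 2.1 tilt [-0.008 -0.011 -1.   ]
shift cm (tool) [-41.78   2.84   0.89] twist 0.1 joints [ 0.5  -0.01  1.85 -0.01  1.32  0.46]
```

Request:
servo_tool([
  [[-6,0.6,0,0,1],[-6,0.6,0,0,1],[-6,0.6,0,0,1],[-6,0.6,0,0,1],[-6,0.6,0,0,1]],
])

```text
clock: 1.98
ee_pos: [464.9, 36.5, 265.8]
ee_rot: [2.178, 2.261, -0.024]
contact_force: [0.8, -0.1, 0.5]
finger_gap: 1.0
```

```bash
python3 to.py 468 -71.5 200 2
```

```text
t 1.975 pos [464.9  36.5 265.8] F [ 0.8 -0.1  0.5] gap 1.0 jaw 2.1 tilt [-0.009 -0.012 -1.   ]
shift cm (tool) [-10.73  -0.03   6.7 ] twist 0.1 joints [-0.13 -0.21  2.03 -0.01  1.33 -0.17]
```

Request:
servo_tool([
  [[-5.5,0.1,0.7,0,1],[-5,0.1,4,0,1],[0,0,4,0,1],[0,0,0,0,1]],
])

```text
clock: 2.48
ee_pos: [469.3, -74.8, 180.0]
ee_rot: [2.187, 2.251, -0.023]
contact_force: [0.9, -0.1, 0.2]
finger_gap: 0.998
```

```bash
python3 to.py 468 -71.5 71 2
python3 - <<'E'
from rig import eyes
import cv2,pickle,numpy as np
o=[]
for n,(a,b,c,d) in dict(side=(130,280,180,380),top=(130,280,180,380)).items():
    f=eyes.grab_frame(n);o.append(cv2.resize(f["pixels"][a:b,c:d],None,fx=4,fy=4,interpolation=cv2.INTER_CUBIC));cv2.imwrite(f"pics/{n}1.png",o[-1])
E
```

```text
t 2.475 pos [469.3 -74.8 180. ] F [ 0.9 -0.1  0.2] gap 0.998 jaw 1.7 tilt [-0.008 -0.013 -1.   ]
shift cm (tool) [ 0.47 -0.03 10.89] twist -0.3 joints [-0.36 -0.11  2.1  -0.02  1.16 -0.39]
```

View pics/side1.png

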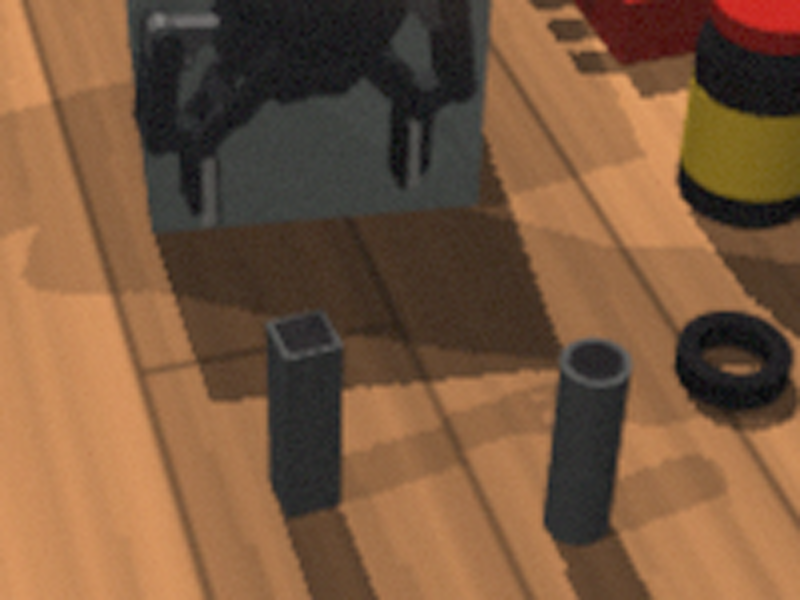

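View pics/top1.png

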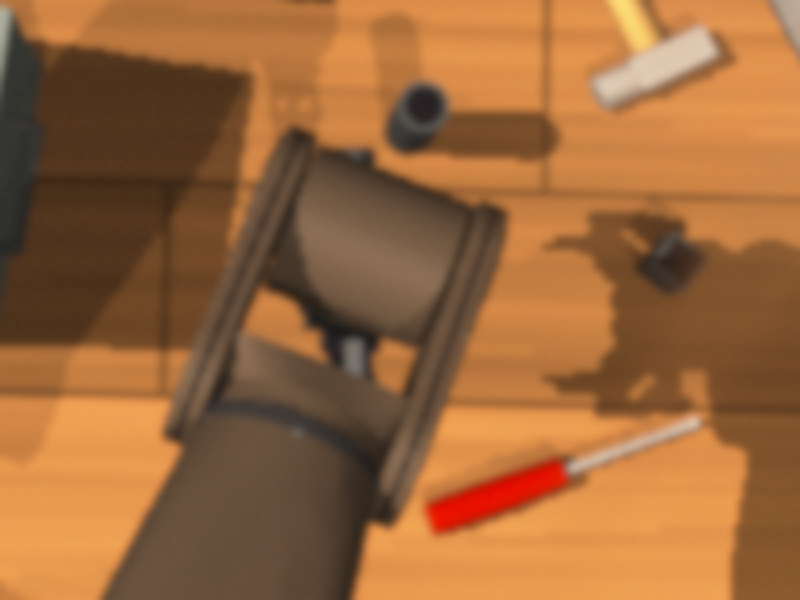

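Side view (enlarged): the fingers at (207,190) and (410,150) straddle the tall tube's top at (303,330). I'll go down on it.

Request:
servo_tool([
  [[0.4,-0.1,3.5,0,1],[0,0,3,0,1],[0,0,2.5,0,1],[0,0,1.6,0,1],[0,0,0.2,0,1]],
])

```text
clock: 3.2
ee_pos: [480.9, -72.3, 85.8]
ee_rot: [2.157, 2.24, -0.003]
contact_force: [0.9, 0.2, -0.3]
finger_gap: 0.999
```

```bash
python3 to.py 468 -71.5 70 2
python3 - <<'E'
from rig import eyes
import cv2
f=eyes.grab_frame("side");cv2.imwrite("pics/side2.png",cv2.resize(f["pixels"][130:280,180:380],None,fx=4,fy=4,interpolation=cv2.INTER_CUBIC))
E
```

```text
t 3.2 pos [480.9 -72.3  85.8] F [ 0.9  0.2 -0.3] gap 0.999 jaw 2.2 tilt [ 0.022 -0.023 -0.999]
shift cm (tool) [ 0.16 -1.32  1.55] twist 0.2 joints [-0.35  0.03  2.16 -0.02  0.93 -0.38]
```

View pics/side2.png

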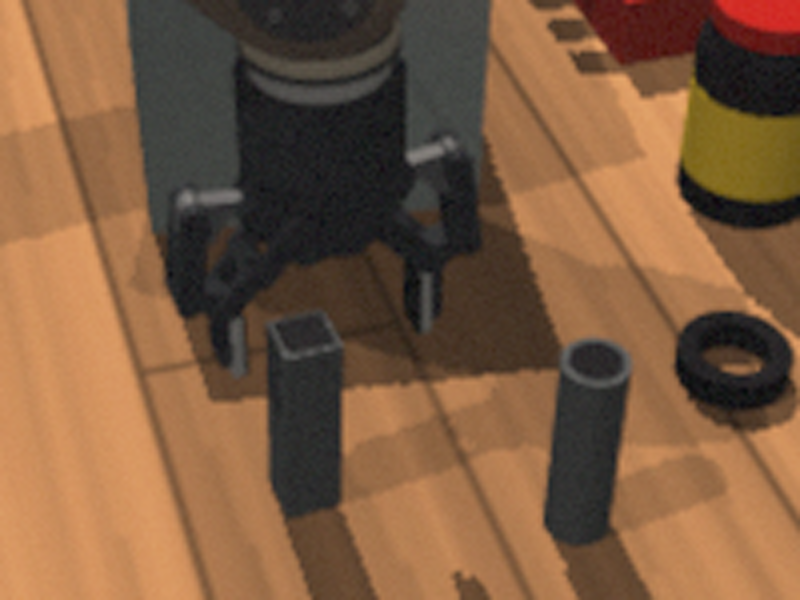

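```bash
python3 to.py 468 -71.5 70 2
python3 - <<'E'
from h import *
from rig import readout
import cv2
s=readout.observe();print(s["qvel"].round(3));M=R.from_rotvec(s["ee_rot"]).as_matrix()
for n in("side","top"):
    f=pickle.load(open(n+"0.pkl","rb"));C=R.from_rotvec(f["orientation"]).inv()
    for nm,p in dict(tcp=s["ee_pos"],a=s["ee_pos"]+M@[0,43,-13],b=s["ee_pos"]+M@[0,-43,-13],sqt=np.array([468,-71.5,110]),sqb=np.array([468,-71.5,0])).items():
        q=f["mtx"]@C.apply(p-f["eye"]);q=q[:2]/q[2];print(n,nm,q.round(1),((q-[180,130])*4).round())
E
```

```text
t 3.25 pos [481.3 -72.5  86.3] F [ 0.  -0.7 -0.2] gap 0.995 jaw 2.2 tilt [ 0.023 -0.024 -0.999]
shift cm (tool) [ 0.19 -1.36  1.6 ] twist 0.2 joints [-0.35  0.03  2.15 -0.02  0.93 -0.38]
[-0.006 -0.012 -0.007 -0.002  0.009 -0.002]
side tcp [261.5 221.4] [326. 366.]
side a [282.2 211.5] [409. 326.]
side b [240.  221.4] [240. 366.]
side sqt [254.8 213.3] [299. 333.]
side sqb [254.9 253.2] [300. 493.]
top tcp [262.4 199.5] [329. 278.]
top a [262.2 182.8] [329. 211.]
top b [262.8 215.9] [331. 343.]
top sqt [262.4 204. ] [329. 296.]
top sqb [260.3 206.6] [321. 306.]
```

Request:
servo_tool([
  [[0.1,-1.3,0,0,1],[0,0,0,0,1]],
])

```text
clock: 3.5
ee_pos: [468.8, -72.2, 88.1]
ee_rot: [2.153, 2.238, 0.0]
contact_force: [-0.1, 0.0, 0.2]
finger_gap: 1.001
```

```bash
python3 to.py 468 -71.5 70 2
```

```text
t 3.5 pos [468.8 -72.2  88.1] F [-0.1  0.   0.2] gap 1.001 jaw 2.2 tilt [ 0.026 -0.025 -0.999]
shift cm (tool) [ 0.12 -0.12  1.8 ] twist 0.2 joints [-0.36 -0.    2.18 -0.02  0.92 -0.39]
```

Request:
servo_tool([
  [[0,-0.2,0.6,0,1],[0,-0.1,0.6,0,1],[0,0,0.6,0,1],[0,0,0,0,1]],
])

```text
clock: 4.0
ee_pos: [466.4, -73.2, 69.6]
ee_rot: [2.153, 2.236, 0.001]
contact_force: [0.4, 0.2, 0.1]
finger_gap: 1.001
```

```bash
python3 to.py 468 -71.5 70 2;python3 - <<'E'
from rig import eyes
import cv2
f=eyes.grab_frame("side");cv2.imwrite("pics/side3.png",cv2.resize(f["pixels"][130:280,180:380],None,fx=4,fy=4,interpolation=cv2.INTER_CUBIC))
E
```

```text
t 4.0 pos [466.4 -73.2  69.6] F [0.4 0.2 0.1] gap 1.001 jaw 2.2 tilt [ 0.028 -0.026 -0.999]
shift cm (tool) [ 0.16  0.17 -0.04] twist 0.2 joints [-0.36  0.03  2.2  -0.02  0.88 -0.39]
```

View pics/side3.png

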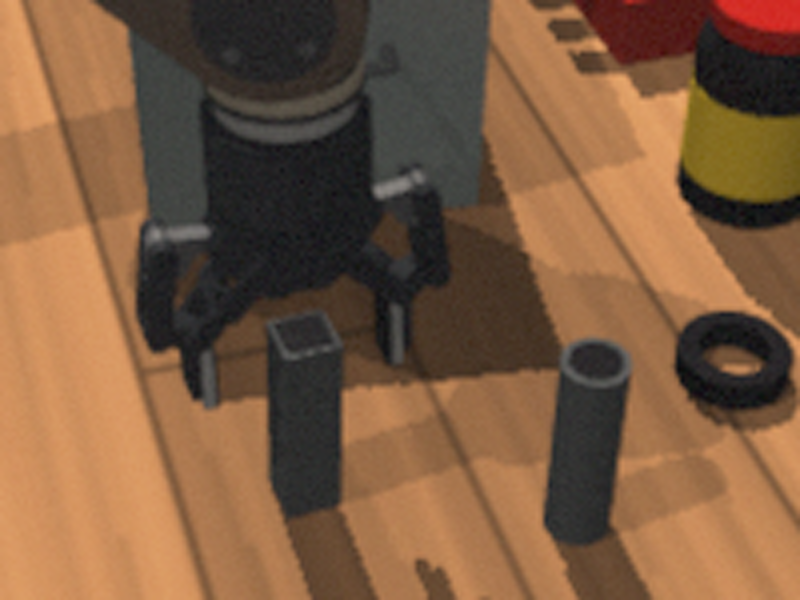

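Request:
servo_tool([
  [[0.2,0.2,0,0,0],[0,0,0,0,-0.5],[0,0,0,0,-1],[0,0,0,0,-1],[0,0,0,0,-1]],
], newtons=90)

```text
clock: 4.68
ee_pos: [469.0, -71.1, 70.7]
ee_rot: [2.152, 2.236, 0.001]
contact_force: [-1.2, 0.2, 0.3]
finger_gap: 0.34
```

Request:
servo_tool([
  [[0,0,0,0,-1],[0,0,0,0,-1]],
])

```text
clock: 4.92
ee_pos: [469.0, -71.1, 70.7]
ee_rot: [2.152, 2.236, 0.001]
contact_force: [-0.9, 1.2, 0.9]
finger_gap: 0.341
```

```bash
python3 to.py 468 -71.5 270 2;python3 - <<'E'
from rig import eyes
import cv2
f=eyes.grab_frame("side");cv2.imwrite("pics/side4.png",cv2.resize(f["pixels"][130:280,180:380],None,fx=4,fy=4,interpolation=cv2.INTER_CUBIC))
E
```

```text
t 4.925 pos [469.  -71.1  70.7] F [-0.9  1.2  0.9] gap 0.341 jaw 2.2 tilt [ 0.028 -0.026 -0.999]
shift cm (tool) [ -0.58   0.44 -19.92] twist 0.2 joints [-0.36  0.03  2.19 -0.02  0.88 -0.38]
```

View pics/side4.png

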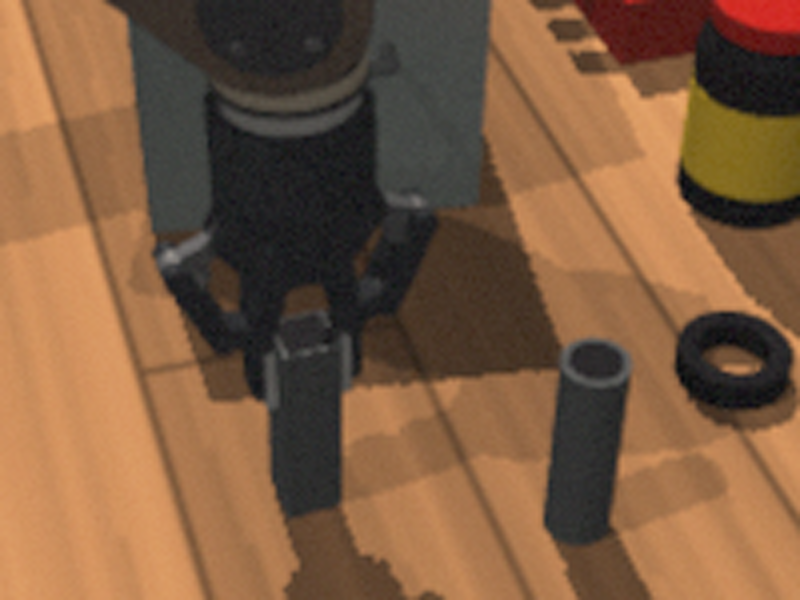

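Gripped, with the opening at about 29 mm and the pads on the tube at (275,380) and (345,360). Next I lift it.

Request:
servo_tool([
  [[0,0,-2,0,-1],[0,0,-4.5,0,-1],[0,0,-5,0,-1],[0,0,-5,0,-1],[0,0,-4,0,-1]],
])

```text
clock: 5.6
ee_pos: [456.7, -63.2, 267.3]
ee_rot: [2.169, 2.252, -0.013]
contact_force: [1.3, -0.5, -4.2]
finger_gap: 0.342
```

```bash
python3 to.py 552 253 290 -7.5
```

```text
t 5.6 pos [456.7 -63.2 267.3] F [ 1.3 -0.5 -4.2] gap 0.342 jaw 2.1 tilt [ 0.005 -0.016 -1.   ]
shift cm (tool) [31.2  10.72 -2.73] twist 9.6 joints [-0.35 -0.24  2.04 -0.01  1.32 -0.38]
```

Request:
servo_tool([
  [[0,1,-3.5,0,-1],[4.5,1.8,-0.5,0,-1],[5.5,2,0,0,-1],[5.5,1.8,0,0,-1],[5.5,1.8,0,0,-1]],
])

```text
clock: 6.22
ee_pos: [534.1, 152.5, 300.9]
ee_rot: [2.18, 2.241, -0.015]
contact_force: [0.4, -1.3, -2.7]
finger_gap: 0.342
```

```bash
python3 to.py 552 253 290 -7.5
```

```text
t 6.225 pos [534.1 152.5 300.9] F [ 0.4 -1.3 -2.7] gap 0.342 jaw 1.6 tilt [ 0.004 -0.018 -1.   ]
shift cm (tool) [10.02  2.06  0.92] twist 9.1 joints [ 0.1  -0.02  1.79 -0.02  1.37  0.08]
```

Request:
servo_tool([
  [[5,1,0,0,-1],[4,0.7,0,4.5,-1],[0.8,0.4,0,4.5,-1],[0,0,0,0,-1]],
])

```text
clock: 6.72
ee_pos: [549.9, 258.0, 287.4]
ee_rot: [2.352, 2.071, -0.033]
contact_force: [0.5, -0.5, -5.6]
finger_gap: 0.342
```

```bash
python3 to.py 552 253 270 -7.5;python3 - <<'E'
from rig import eyes
import cv2,pickle
f=eyes.grab_frame("side");cv2.imwrite("pics/side5.png",cv2.resize(f["pixels"][20:140,180:340],None,fx=5,fy=5,interpolation=cv2.INTER_CUBIC))
f=eyes.grab_frame("top");cv2.imwrite("pics/top5.png",cv2.resize(f["pixels"][90:230,50:220],None,fx=4,fy=4,interpolation=cv2.INTER_CUBIC))
E
```

```text
t 6.725 pos [549.9 258.  287.4] F [ 0.5 -0.5 -5.6] gap 0.342 jaw -7.3 tilt [-0.011 -0.02  -1.   ]
shift cm (tool) [-0.44  0.28  1.75] twist 0.2 joints [ 0.28  0.11  1.68 -0.02  1.37  0.41]
```

View pics/side5.png

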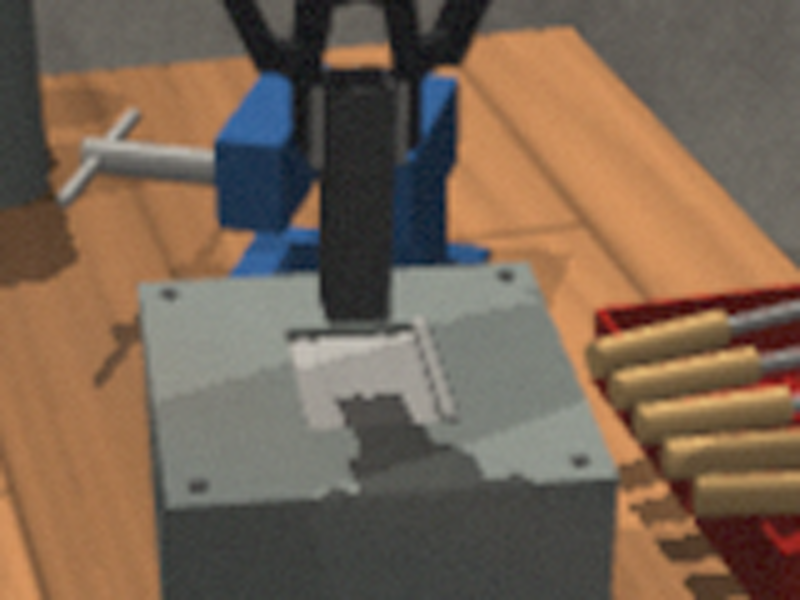

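View pics/top5.png

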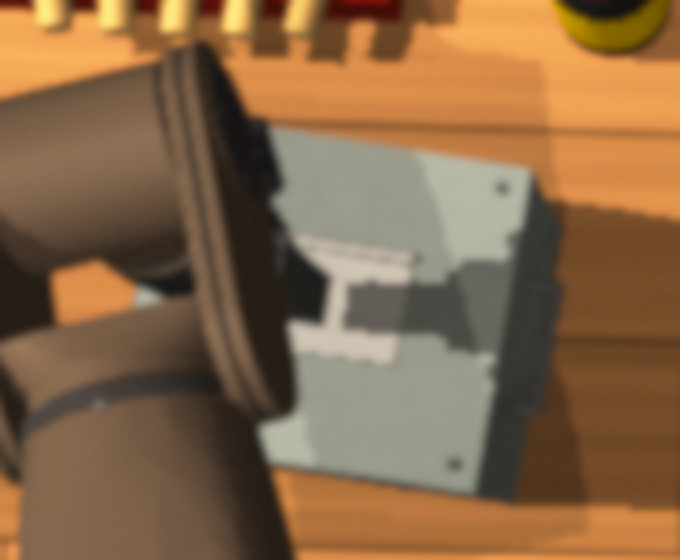

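Run:
```python
from h import *
S=pickle.load(open("side0.pkl","rb"))
P=[ray(S,((u+.5)/5-.5+180,(v+.5)/5-.5+20),216.7) for u,v in((321,315),(388,322))]
print(P,np.mean(P,0))
a=np.radians(-7.5);ax=np.array([np.cos(a),np.sin(a)]);ay=np.array([-ax[1],ax[0]])
c=np.mean(P,0)+15*ay;print("foot centre",c,"rel mouth box axes",ax@(c-[552,253]),ay@(c-[552,253]))
# top cam: tube near-camera (-y) face at lower portion x ~327 crop
T=pickle.load(open("top0.pkl","rb"));print(ray(T,((327+.5)/4-.5+50,(295+.5)/4-.5+90),216.7),ray(T,((327+.5)/4-.5+50,(295+.5)/4-.5+90),327))
```

```text
[array([533.09912963, 257.67082725]), array([561.18719657, 242.86017843])] [547.1431631  250.26550284]
foot centre [549.10105598 265.13717576] rel mouth box axes -4.45836248382176 11.65495241667681
[548.35695849 242.97196787] [532.04569508 216.97674014]
```

Request:
servo_tool([
  [[-0.9,0.4,0.5,0,-1],[0,0,1,0,-1],[0,0,0.6,0,-1],[0,0,0,0,-1]],
])

```text
clock: 7.32
ee_pos: [552.4, 243.7, 264.7]
ee_rot: [2.355, 2.067, -0.035]
contact_force: [0.2, 0.3, -4.0]
finger_gap: 0.341
```

```bash
python3 to.py 553.5 249 193 -7.5;python3 - <<'E'
from rig import eyes
import cv2,pickle
f=eyes.grab_frame("side");cv2.imwrite("pics/side6.png",cv2.resize(f["pixels"][20:140,180:340],None,fx=5,fy=5,interpolation=cv2.INTER_CUBIC))
E
```

```text
t 7.325 pos [552.4 243.7 264.7] F [ 0.2  0.3 -4. ] gap 0.341 jaw -7.4 tilt [-0.012 -0.021 -1.   ]
shift cm (tool) [0.7  0.11 7.16] twist 0.1 joints [ 0.25  0.12  1.71 -0.02  1.33  0.39]
```

View pics/side6.png

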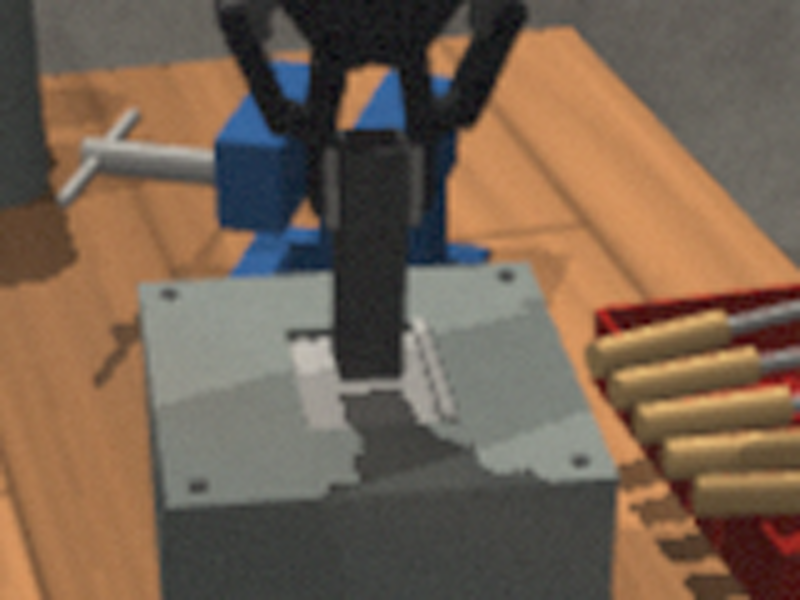

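Side view: the foot spans columns 335–403 at row 377, centred between the mouth's edges at columns 297 and 440. I'll push in slowly.

Request:
servo_tool([
  [[0,0,0.8,0,-1],[0,0,0.8,0,-1],[0,0,0.8,0,-1],[0,0,0.8,0,-1]],
])

```text
clock: 7.88
ee_pos: [554.6, 243.8, 236.2]
ee_rot: [2.351, 2.065, -0.023]
contact_force: [-1.5, -0.3, 0.5]
finger_gap: 0.342
```

```bash
python3 to.py 552.4 244 193 -7.5;python3 - <<'E'
from rig import eyes
import cv2,pickle
f=eyes.grab_frame("side");cv2.imwrite("pics/side7.png",cv2.resize(f["pixels"][20:140,180:340],None,fx=5,fy=5,interpolation=cv2.INTER_CUBIC))
E
```

```text
t 7.875 pos [554.6 243.8 236.2] F [-1.5 -0.3  0.5] gap 0.342 jaw -7.4 tilt [-0.002 -0.019 -1.   ]
shift cm (tool) [ 0.07 -0.22  4.32] twist 0.1 joints [ 0.25  0.14  1.74 -0.02  1.27  0.39]
```

View pics/side7.png

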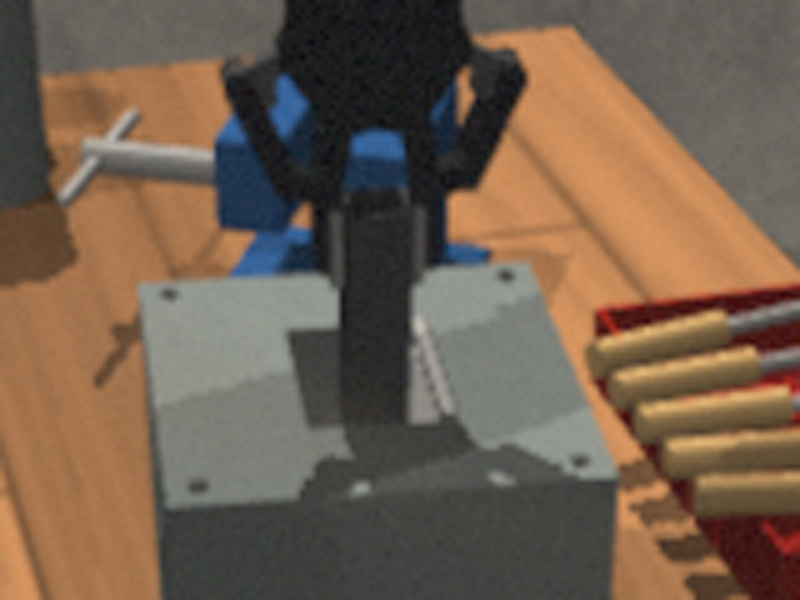

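The foot is through the mouth and the flap is open on the +x side. I'll go deeper.

Request:
servo_tool([
  [[0,-0.2,0.8,0,-1],[0,0,0.8,0,-1],[0,0,0.8,0,-1],[0,0,0.8,0,-1],[0,0,0.8,0,-1]],
])

```text
clock: 8.55
ee_pos: [548.8, 243.5, 189.3]
ee_rot: [2.355, 2.069, -0.034]
contact_force: [-1.1, 0.9, -3.5]
finger_gap: 0.34
```

```bash
python3 to.py 552.4 244 193 -7.5;python3 - <<'E'
from rig import eyes
import cv2,pickle
f=eyes.grab_frame("side");cv2.imwrite("pics/side8.png",cv2.resize(f["pixels"][20:140,180:340],None,fx=5,fy=5,interpolation=cv2.INTER_CUBIC))
E
```

```text
t 8.55 pos [548.8 243.5 189.3] F [-1.1  0.9 -3.5] gap 0.34 jaw -7.4 tilt [-0.012 -0.019 -1.   ]
shift cm (tool) [ 0.09  0.34 -0.37] twist 0.1 joints [ 0.26  0.17  1.79 -0.02  1.19  0.39]
```

View pics/side8.png

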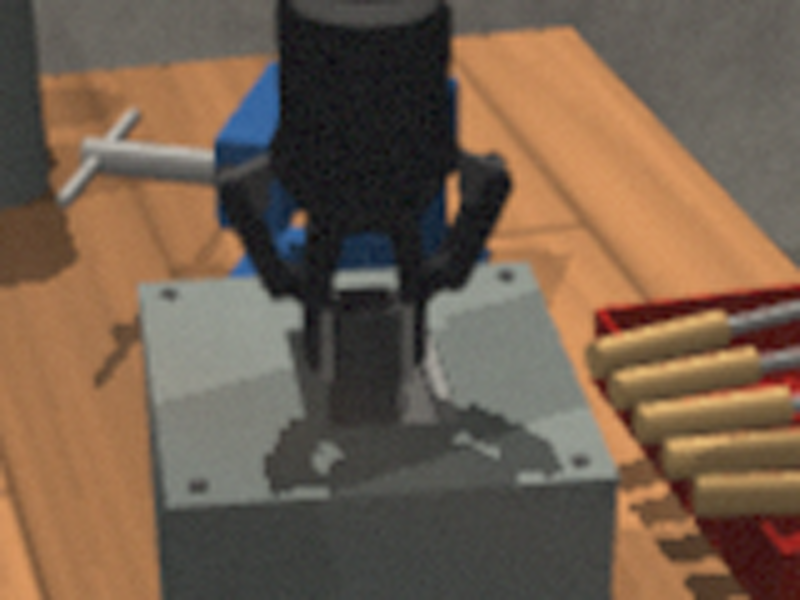

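The foot is about 66 mm below the box top, which is deep enough. I'll hold briefly, then release.

Request:
servo_tool([
  [[0,0.3,0,0,-1],[0,0,-0.2,0,0.2],[0,0,0,0,1],[0,0,0,0,1],[0,0,0,0,1]],
])

```text
clock: 9.22
ee_pos: [555.3, 243.2, 194.4]
ee_rot: [2.352, 2.066, -0.022]
contact_force: [-0.3, 0.6, -0.1]
finger_gap: 1.002
```

```bash
python3 to.py 552.4 244 270 -7.5;python3 - <<'E'
from rig import eyes
import cv2,pickle
f=eyes.grab_frame("side");cv2.imwrite("pics/side9.png",cv2.resize(f["pixels"][20:140,180:340],None,fx=5,fy=5,interpolation=cv2.INTER_CUBIC))
E
```

```text
t 9.225 pos [555.3 243.2 194.4] F [-0.3  0.6 -0.1] gap 1.002 jaw -7.4 tilt [-0.003 -0.018 -1.   ]
shift cm (tool) [-0.1  -0.3  -7.56] twist 0.1 joints [ 0.25  0.17  1.78 -0.02  1.2   0.39]
```

View pics/side9.png

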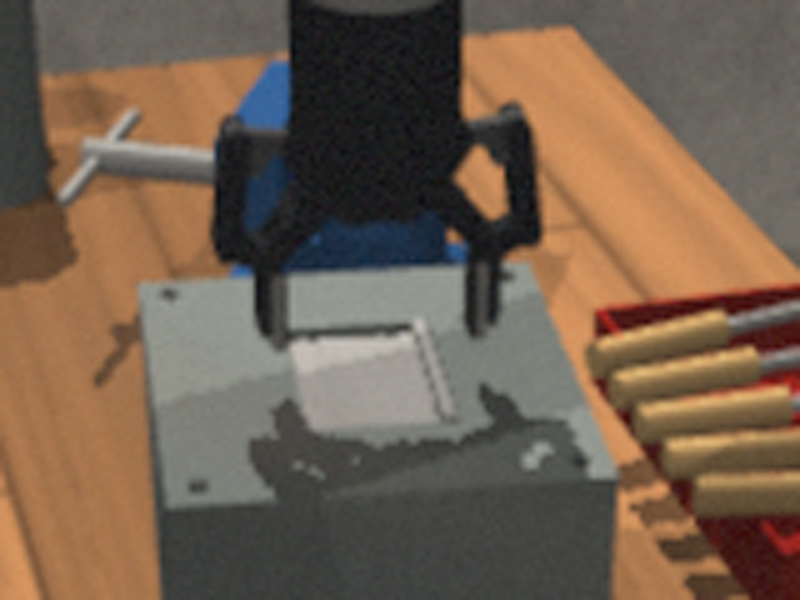

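The tube has gone in and the flap at (370,380) is shut. I'll raise the arm clear and check the whole scene.

Request:
servo_tool([
  [[0,0,-2,0,1],[0,0,-4,0,1],[0,0,-4,0,1],[0,0,0,0,1],[0,0,0,0,1]],
])

```text
clock: 9.9
ee_pos: [555.9, 245.2, 302.2]
ee_rot: [2.35, 2.065, -0.017]
contact_force: [0.1, -0.4, -0.8]
finger_gap: 0.999
```

```bash
python3 to.py 552.4 244 270 -7.5;python3 - <<'E'
from rig import eyes
import cv2,pickle
f=eyes.grab_frame("side");cv2.imwrite("pics/side10.png",f["pixels"])
E
```

```text
t 9.9 pos [555.9 245.2 302.2] F [ 0.1 -0.4 -0.8] gap 0.999 jaw -7.4 tilt [ 0.001 -0.017 -1.   ]
shift cm (tool) [-0.11 -0.34  3.22] twist 0.1 joints [ 0.26  0.1   1.67 -0.02  1.38  0.39]
```

View pics/side10.png

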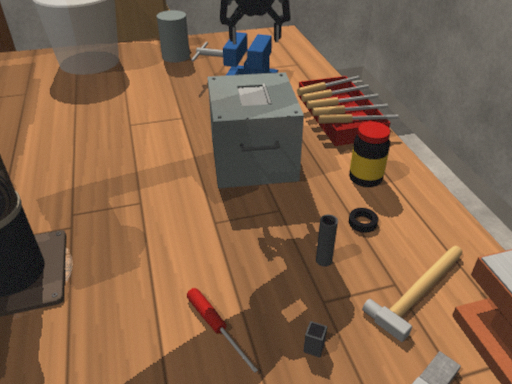

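The flap at (255,95) is shut, the round tube still stands at (327,240), the square one is gone from the bench, and the gripper is clear.

```bash
python3 -c "
from rig import ticket
print(ticket.close_job())"
```

```text
the job is handed in; nothing more can be done
None
```

I gripped the tall square offcut near its top and pushed it upright through the flap, with its foot about 66 mm below the box top. Then I let it go, raised the arm clear and handed the job in at about 10 s.

- **Last checks:** the final side picture shows the flap shut, no tall square offcut on the bench, and the round offcut standing at the same pixels as at the start. The gripper was open about 117 mm above the box, and the contact force read about zero.
- **Not checked directly:** I could not see inside the closed box or read the flap angle. That the offcut lies at rest inside, and that the flap passed 0.6 rad while it was held, is inferred from the pictures and the depth reached.
- **Disagreement:** the two cameras differed by up to about 5 mm on positions. The arm also drifted about 12 mm sideways on a fast descent, which I corrected before gripping.

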